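Open the cartridge case past its safety catch

ROBOT

A 6-joint arm with a two-finger parallel gripper is mounted at the origin on the work surface. World frame = base frame: x ahead of the robot, y to its left, z up, the work surface at z = 0. Lengths are in m, angles in rad, forces in N, time in s.
With the tool pointing down it reaches from about 0.3 to 0.875 m from the base axis. Payload 6.4 kg.
Tool frame: the origin (TCP) lies between the finger pads; the fingertips stand ctrl.tip_extent ahead of it and the grasp point (between the pads) is the TCP (ctrl.tip_extent is the distance from the TCP to the fingertips, in m); z points along the fingers, y is the line along which they close (so a half turn about z gives the same grasp; the last joint's range is limited). The gripper opens to 85 mm and grips with 20 to 120 N. Pads are 22 mm wide; open, the fingers measure 114 mm over their backs; the gripper's body (76 mm by 85 mm) begins 54 mm behind the grasp point. The pads swing forward as they close: fully open they stand 13 mm farther back than shut.
Start: joints at [-1.539, 0.181, 1.607, -0, 1.354, -0.206], TCP at [0.135, -0.559, 0.25] pointing down, gripper open.
Joint ranges: [-2.99, 2.99], [-0.89, 2.07], [0.3, 2.58], [-1.14, 4.28], [0, 2.63], [-3.12, 3.12]. Speed limits (rad/s): [2.57, 2.57, 3.01, 3.14, 3.14, 3.14].

INTERFACE

Orientations are given as a unit quaternion [w, x, y, z].
In Python, from bench import ctrl gives the robot as it stands.
- The arm moves only by the tool send_rows, never from a script. Its arguments are lists of equal length, an entry for each row: "dr": the turn, a rotation vector about the tool's x, y, z in units of 6 degrees (1.0 is 6 degrees), a list of three; "xyz": the shift along the tool's x, y, z in cm, a list of three; "jaw": the opening in per cent of the stroke, from 0 (shut) to 100 (fully open). In form: {"dr": [[wx, wy, wz], ...], "xyz": [[dx, dy, dz], ...], "jaw": [jaw, ...]}. A call has exactly 8 rows; each row is the pose to reach, as a shift and turn from the pose commanded when the call began, along the tool's axes at that moment; what a row does not reach only later rows make up. A row lasts 1/8 s, in which the tool goes at most 62.5 mm and 10.7 degrees, less where a joint would pass 70% of its speed; a pose out of reach is approached as far as the arm can. A call with a gripper value outside its range is refused whole. The fingers move at their own pace and stop on an object; the grip force is fixed at half the most. Time passes only in rows, so rows that repeat a pose let the fingers close, or fill a call up. It gives the time, the measured TCP pose, the force, the opening and the grip force at its end, in the units of the state.
- ctrl.get_obs(): the state, without advancing time (a new reading comes with each control period).
- ctrl.camera(name): name is "scene" or "top" or "wrist"; returns the picture (420x560x3 uint8, red, green, blue); there is no depth.
- ctrl.calibration(name): a dict with "camera_matrix" (3x3 intrinsics, pixels), "world_from_camera" (4x4, takes a point from camera to world coordinates). Camera axes: x right, y up, looking along -z (the intrinsics and any distortion apply to the point x, -y, -z); pixel columns grow to the right and rows downward; lengths in m; the calibration is good to about 2 mm. A picture is of the moment at which its call begins: read the wrist's pose just before it. calibration takes no time and is no camera call; for the wrist camera it gives the pose at the moment of the call.
- ctrl.hand_in(): hands the job in; it is judged then, once.
The state is a dict: "time_s": time; "q": joint angles; "dq": joint speeds; "joint_efforts": joint torques, N m; "eef_pos": TCP position; "eef_rot": TCP orientation; "wrist_force": force on the tool from outside, world axes, zero at the start; "torque": the same for the moment, N m; "opening": opening from 0.0 (shut) to 1.0 (fully open); "grasp_force": force on a finger pad.
Only numpy, scipy, OpenCV 4.12 (cv2) and the standard library are available. Lean on these libraries where they do the work, as an engineer would, in place of code of your own. Each camera call takes 0.05 s, during which the arm holds its last target. There are 200 camera calls.

TASK

The door of the aluminium case is ajar but a safety catch inside still holds it. Reach down through the gap behind the top of the door, keep the catch's flat bar pressed down while you pull the door open past it, and leave the door swung wide open, at least 65 degrees from closed. Do not force the door, and leave everything else on the sideboard where it is.

Things in the scene. Friction and masses are not known exactly. Their poses are not given: they have to be found in the camera images.
- case: Aluminium case standing fixed on the sideboard, 160 deep (its x) x 280 wide (its y) x 180 mm high, walls 8 mm. Origin at the centre of its underside; z up; its open front, closed by the door, is the plane x = -80 mm. Its 8 mm top plate stops 25 mm behind that plane, which leaves a slot behind the door's top edge, open from above; slot and door gap together are 53 to 64 mm wide (along the case's x) over the catch at the start.
- door (a joint): Angle of the case's door in rad: 0 closed, grows as the free edge swings out towards the case's -x; stop at 1.65. Flat aluminium panel 280 wide x 176 high x 12 mm thick, hinged upright at the case's +y front corner; its top edge is 180 mm above the sideboard. It turns easily (about 0.12 N m) and stays where it is left. It starts ajar at 0.15 to 0.21 and the catch stops it at about 0.22; a pull that still presses against the catch opens nothing.
- door_hinge (a point): Point on the door's hinge axis (upright) at the height of the door's top edge. The axes turn with the door: the panel runs from here 280 mm along -y, its inner face is the plane x = 0, its outer face x = -12 mm; +x points into the case when closed.
- door_edge (a point): Top corner of the door's free edge, on its inner face, 280 mm from the hinge.
- catch (a joint): How far the safety catch's bar is pressed down, in m: 0 up (sprung), 0.016 fully down. It takes about 2.5 N to start and 6 N fully down and springs up when let go. Behind it a steel tooth hooks a lip under the case's top plate; the door passes when the bar is more than 0.010 down, and must be kept so until the door has reached about 0.38 rad. After that the bar may be released.
- catch_pad (a point): Where to press: point on the top face of the catch's flat black plastic bar, 25 mm in from the door's inner face, 190 mm from the hinge along the door and 30 mm below the door's top edge. The bar, 50 mm wide along the door, 98 mm long and 10 mm thick, sticks out level from the back of the door into the case and moves with the door. Axes as door_hinge.
- cart_orange_center (a point): Centre of a loose orange plastic cartridge body, 95 x 34 x 72 mm, standing to the front right of the case, outside the door's swing. Leave alone.
- cart_black_center (a point): Centre of a loose black cartridge body, same size, right of the case. Leave alone.
- cart_white_center (a point): Centre of a loose white cartridge body, same size, standing inside the case well below the catch. Leave alone.
- jar: Frosted glass jar with its lid on, 72 mm across, 85 mm high, left of the case; origin under its centre. Leave alone.
- hexkey: Chrome hex key, 110 x 40 mm (L-shaped), 8 mm thick, lying on the case's top; origin under its long arm. Leave alone.
- mug: White mug, 80 mm across, 90 mm high, at the left; origin under its centre. Leave alone.
- notebook: Closed notebook, 200 x 140 x 18 mm, at the right; origin under its centre. Leave alone.

How it is judged:
By the outcome, as a careful person would: the job done as asked, in the order asked, and still so for the second after the job is handed in, with the robot touching nothing.
It also fails if it takes over 42 s, if anything falls off the work surface, if the arm or the gripper's body presses on something with over 40 N, if the wrist force passes 120 N, or if a joint passes its speed limit or range.

## Working session

There is one attempt and no reset: what is moved stays moved. The work goes in short steps, Python scripts to look and compute and a tool call to move; the robot and the scene stay as the last step left them, time stands still between calls to the robot, and variables do not carry over. Pictures are saved under pics/ and viewed, at most 10 in all, crops included, and the job is handed in when it is done.

Besides the shell and the picture viewer there is one more tool, called after "Call:" as name(argument=value, ...), one argument or row to a line, values as JSON. send_rows: Moves the arm, as the interface text tells. Its arguments: {"type":"object","properties":{"dr":{"type":"array","items":{"type":"array","items":{"type":"number"}}},"xyz":{"type":"array","items":{"type":"array","items":{"type":"number"}}},"jaw":{"type":"array","items":{"type":"number"}}},"required":["dr","xyz","jaw"]}

```bash
mkdir -p pics; ls
python3 - <<'E'
from bench import ctrl
import cv2,numpy as np
np.set_printoptions(precision=4,suppress=True)
print(ctrl.tip_extent); print(ctrl.get_obs())
for n in("scene","top"):
    c=ctrl.calibration(n);print(n,{k:np.array(v).tolist() if np.ndim(v) else v for k,v in c.items()})
    cv2.imwrite(f"pics/{n}0.png",ctrl.camera(n)[:,:,::-1])
E
```

```text
pics
0.019
{'time_s': 0.0, 'q': array([-1.5393,  0.1815,  1.608 ,  0.    ,  1.3538, -0.2063]), 'dq': array([ 0.0023,  0.0003,  0.0004,  0.0001, -0.0017, -0.0004]), 'joint_efforts': array([  0.0011, -44.4872, -35.1335,  -0.0002,   0.0092,   0.    ]), 'eef_pos': array([ 0.1354, -0.5583,  0.2494]), 'eef_rot': array([-0.0009,  0.9929,  0.1186,  0.0001]), 'wrist_force': array([ 0.078 ,  0.2632, -0.9177]), 'torque': array([-0.0126, -0.0322, -0.0078]), 'grasp_force': 0.0, 'opening': 0.9989430137705063}
scene {'camera_matrix': [[425.95880710651335, 0.0, 272.8225711796025], [0.0, 425.95880710651335, 207.52656776154095], [0.0, 0.0, 1.0]], 'world_from_camera': [[-0.8271230362257862, -0.3840655040962341, 0.4103183782234747, 1.0690541440847052], [0.5620197745603029, -0.5666817535621853, 0.6024994300270109, 0.7107933518634936], [0.001120690779453021, 0.7289482003153532, 0.684567940608662, 0.9630140309894621], [0.0, 0.0, 0.0, 1.0]]}
top {'camera_matrix': [[402.28017667653734, 0.0, 281.19721201880185], [0.0, 402.28017667653734, 208.17976775788674], [0.0, 0.0, 1.0]], 'world_from_camera': [[0.005365955592052472, 0.9921351504604768, -0.12505618633778642, 0.3691565750322983], [-0.9999751937129221, 0.004753160694791874, -0.005198020990114127, -0.036322294081558404], [-0.004562727187582251, 0.12508097650792677, 0.9921360445203244, 1.484290616082377], [0.0, 0.0, 0.0, 1.0]]}
```

View pics/scene0.png

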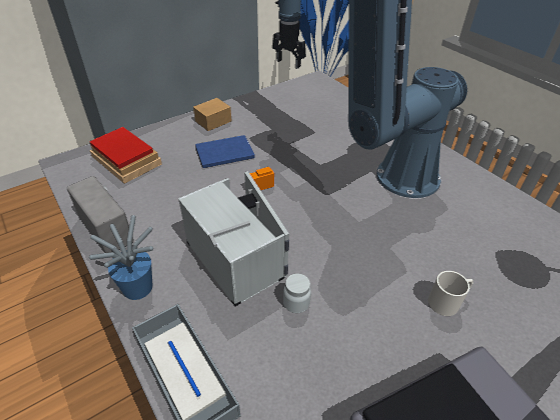

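View pics/top0.png

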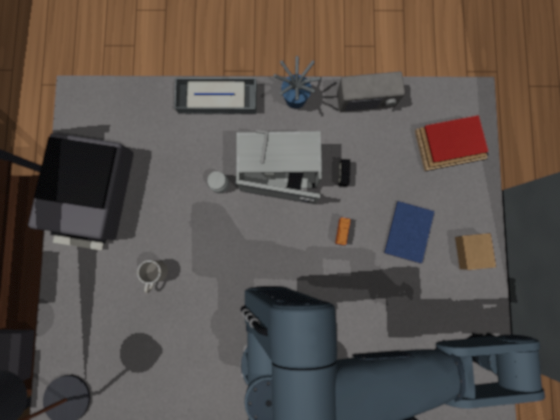

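The scene view shows the case at about (235,235), with the door ajar on its robot side. In the top view the hinge is near (237,190), the free edge near (321,200), and the black catch bar near (296,181). I'll enlarge both.

Run:
```python
import cv2,numpy as np
a=cv2.imread("pics/top0.png")[120:215,220:360]
b=cv2.imread("pics/scene0.png")[165:305,170:310]
cv2.imwrite("pics/c1.png",cv2.resize(cv2.convertScaleAbs(a,alpha=1.3),(784,532),interpolation=cv2.INTER_CUBIC))
cv2.imwrite("pics/c2.png",cv2.resize(b,(588,588),interpolation=cv2.INTER_CUBIC))
```

```text
(no output)
```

View pics/c1.png

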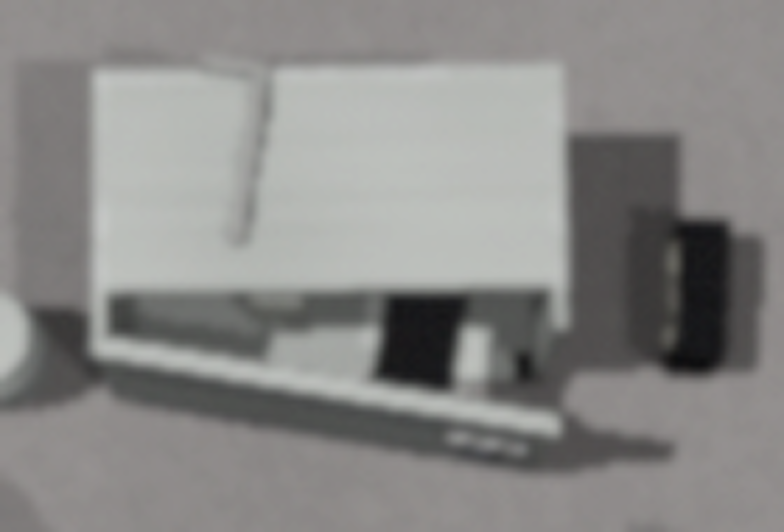

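View pics/c2.png

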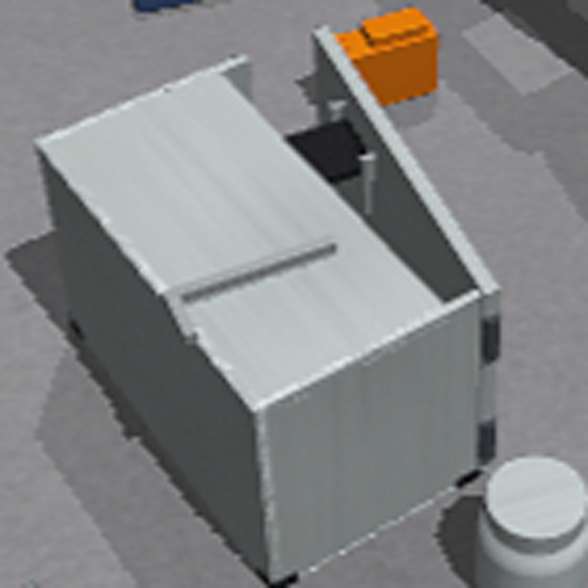

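In c1 the door's inner top edge runs from about (95,337) at the hinge to (560,415), and its outer edge from (95,357) to (558,437). The bar spans columns 385–455, and the front edge of the top plate is at row 290. In c2 the posts of the catch are visible beside the bar.

```bash
cat > h.py <<'E'
from bench import ctrl
import numpy as np,cv2
np.set_printoptions(precision=4,suppress=True)
def unproj(n,uv,z):
    c=ctrl.calibration(n);K=np.array(c["camera_matrix"]);T=np.array(c["world_from_camera"])
    d=np.linalg.inv(K)@[uv[0],uv[1],1];d=T[:3,:3]@(d*[1,-1,-1]);t=T[:3,3]
    return t+d*(z-t[2])/d[2]
def proj(n,P,T=None):
    c=ctrl.calibration(n);K=np.array(c["camera_matrix"]);T=np.array(c["world_from_camera"]) if T is None else T
    p=(np.asarray(P)-T[:3,3])@T[:3,:3];p=p*[1,-1,-1];q=p@K.T;return q[...,:2]/q[...,2:]
E
python3 - <<'E'
from h import *
t=lambda u,v,z:unproj("top",(u/5.6+220-.41,v/5.6+120-.41),z)
s=lambda u,v,z:unproj("scene",(u/4.2+170-.38,v/4.2+165-.38),z)
for n,p in dict(BL=(92,66),BR=(565,62),FRwall=(568,328),plateL=(108,290),plateR=(550,289),hin=(95,337),hout=(92,357),ein=(562,415),eout=(559,437)).items(): print(n,t(*p,.18))
for p in ((385,330),(455,330),(375,380),(447,388)): print("bar",t(*p,.15))
for n,p in dict(BR=(38,145),BL=(258,408),hout=(497,288),FL=(475,293),eout=(333,27),ein=(315,35),FRwall=(248,60)).items(): print("s",n,s(*p,.18))
E
```

```text
BL [0.7922 0.1233 0.18  ]
BR [ 0.7958 -0.1596  0.18  ]
FRwall [ 0.634  -0.1603  0.18  ]
plateL [0.6556 0.1112 0.18  ]
plateR [ 0.6573 -0.1498  0.18  ]
hin [0.6273 0.1183 0.18  ]
hout [0.6153 0.1198 0.18  ]
ein [ 0.5821 -0.1564  0.18  ]
eout [ 0.569  -0.1545  0.18  ]
bar [ 0.6383 -0.0529  0.15  ]
bar [ 0.6385 -0.0951  0.15  ]
bar [ 0.6077 -0.047   0.15  ]
bar [ 0.6031 -0.0902  0.15  ]
s BR [ 0.7946 -0.1509  0.18  ]
s BL [0.7868 0.1212 0.18  ]
s hout [0.6213 0.1213 0.18  ]
s FL [0.6346 0.1173 0.18  ]
s eout [ 0.5697 -0.1482  0.18  ]
s ein [ 0.5849 -0.1476  0.18  ]
s FRwall [ 0.6375 -0.15    0.18  ]
```

Call:
send_rows(
  dr=[
    [0,0,0.5],
    [0,0,1],
    [0,0,1.5],
    [0,0,2],
    [0,0,2.5],
    [0,0,3],
    [0,0,3.5],
    [0,0,3.9],
  ],
  xyz=[
    [3,-2,-3],
    [8,-5,-5],
    [14,-9,-5],
    [20,-12.5,-5],
    [26,-16,-5],
    [31,-19,-5],
    [36,-22.5,-5],
    [40,-25,-5],
  ],
  jaw=[0,0,0,0,0,0,0,0],
)

```text
time_s: 1.1
eef_pos: [0.4646, -0.2216, 0.3001]
eef_rot: [0.0, 0.996, -0.086, -0.0]
wrist_force: [1.1, -0.8, 0.8]
opening: -0.002
grasp_force: 0.0
```

```bash
cat >> h.py <<'E'
from scipy.spatial.transform import Rotation as R
H=np.array([.631,.121]);PSI=.02
def pt(th,r,off):
    a=th-PSI; return H+r*np.array([-np.sin(a),-np.cos(a)])+off*np.array([np.cos(a),-np.sin(a)])
def state():
    o=ctrl.get_obs();r=R.from_quat(np.roll(o["eef_rot"],-1)).as_matrix()
    print(o["time_s"],"p",o["eef_pos"],"xax",r[:,0],"z",r[:,2],"F",o["wrist_force"],"op",round(o["opening"],3),"q",o["q"]);return o,r
def to(p,yaw=None):
    o,r=state();d=r.T@(np.array(p)-o["eef_pos"])*100;print("tool cm",d)
    if yaw is not None:
        Rt=np.array([[np.cos(yaw),np.sin(yaw),0],[np.sin(yaw),-np.cos(yaw),0],[0,0,-1]])
        print("dr",R.from_matrix(r.T@Rt).as_rotvec()/np.radians(6))
E
python3 - <<'E'
from h import *
to([*pt(.19,.19,.025),.28],-.17)
E
```

```text
1.1 p [ 0.4646 -0.2216  0.3001] xax [ 0.9852 -0.1713 -0.    ] z [-0.0001 -0.     -1.    ] F [ 1.1332 -0.7775  0.783 ] op -0.002 q [-0.6759  0.0046  1.6963 -0.      1.4407  1.067 ]
tool cm [ 13.0669 -17.6084   2.0123]
dr [ 0.0003  0.0005 -0.0205]
```

Call:
send_rows(
  dr=[
    [0,0,0],
    [0,0,0],
    [0,0,0],
    [0,0,0],
    [0,0,0],
    [0,0,0],
    [0,0,0],
    [0,0,0],
  ],
  xyz=[
    [3,-4,0],
    [6,-8,0.5],
    [9,-12,1],
    [11.5,-15.5,1.5],
    [13,-17.6,2],
    [13,-17.6,2],
    [13,-17.6,2],
    [13,-17.6,2],
  ],
  jaw=[0,0,0,0,0,0,0,0],
)

```text
time_s: 2.1
eef_pos: [0.6211, -0.0729, 0.2806]
eef_rot: [0.0, 0.996, -0.086, 0.0]
wrist_force: [-0.4, -0.2, 0.5]
opening: 0.002
grasp_force: 0.0
```

Run:
```python
from h import *
state()
T=np.array(ctrl.calibration("wrist")["world_from_camera"])
im=ctrl.camera("wrist")[:,:,::-1].copy()
f=lambda P:tuple(int(x) for x in proj("wrist",P,T))
P=lambda r,o,z:[*pt(.19,r,o),z]
for n,p in dict(h=P(0,0,.18),e=P(.28,0,.18),eo=P(.28,-.012,.18),pad=P(.19,.025,.15),b1=P(.165,0,.15),b2=P(.215,0,.15),b3=P(.215,.098,.15),pl=P(.19,.057,.18)).items():
    print(n,f(p)); cv2.circle(im,f(p),3,(0,0,255),1)
cv2.imwrite("pics/w1.png",im)
```

```text
2.1 p [ 0.6211 -0.0729  0.2806] xax [ 0.9853 -0.1709  0.0001] z [ 0.0001 -0.0003 -1.    ] F [-0.4364 -0.1909  0.509 ] op 0.002 q [-0.3063  0.2686  1.4401 -0.0002  1.4327  1.4363]
h (41, 248)
e (386, 248)
eo (385, 261)
pad (276, 207)
b1 (248, 234)
b2 (303, 234)
b3 (307, 120)
pl (275, 179)
```

View pics/w1.png

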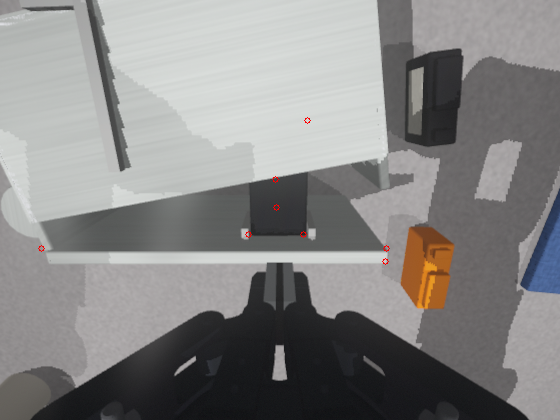

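The wrist view has the bar at columns 250–307 and the door's inner top edge at row 251, where I predicted 248. So the door sits about 2.4 mm nearer the robot than my model. I'll correct that and go down.

```bash
sed -i 's/^H=np.array.*;PSI/H=np.array([.6286,.1214]);PSI/' h.py
python3 - <<'E'
from h import *
to([*pt(.19,.19,.019),.165],-.17)
E
```

```text
2.15 p [ 0.6212 -0.073   0.2807] xax [ 0.9853 -0.171   0.0004] z [ 0.0004 -0.0003 -1.    ] F [-0.2336  0.3319 -0.361 ] op -0.001 q [-0.3063  0.2685  1.44   -0.0001  1.4327  1.4363]
tool cm [-0.6638 -0.2838 11.5663]
dr [ 0.0018 -0.0038 -0.0179]
```

Call:
send_rows(
  dr=[
    [0,0,0],
    [0,0,0],
    [0,0,0],
    [0,0,0],
    [0,0,0],
    [0,0,0],
    [0,0,0],
    [0,0,0],
  ],
  xyz=[
    [-0.7,-0.3,2],
    [-0.7,-0.3,4.5],
    [-0.7,-0.3,7],
    [-0.7,-0.3,9],
    [-0.7,-0.3,10],
    [-0.7,-0.3,11],
    [-0.7,-0.3,11.6],
    [-0.7,-0.3,11.6],
  ],
  jaw=[0,0,0,0,0,0,0,0],
)

```text
time_s: 3.15
eef_pos: [0.6155, -0.0682, 0.1648]
eef_rot: [0.0, 0.996, -0.085, 0.0]
wrist_force: [-0.4, 0.0, 2.7]
opening: 0.003
grasp_force: 1.5
```

Call:
send_rows(
  dr=[
    [0,0,0],
    [0,0,0],
    [0,0,0],
    [0,0,0],
    [0,0,0],
    [0,0,0],
    [0,0,0],
    [0,0,0],
  ],
  xyz=[
    [0,0,0.2],
    [0,0,0.4],
    [0,0,0.6],
    [0,0,0.8],
    [0,0,0.9],
    [0,0,0.9],
    [0,0,0.9],
    [0,0,0.9],
  ],
  jaw=[0,0,0,0,0,0,0,0],
)

```text
time_s: 4.15
eef_pos: [0.6153, -0.0681, 0.1555]
eef_rot: [0.0, 0.996, -0.085, 0.0]
wrist_force: [-0.0, -2.9, 6.0]
opening: 0.001
grasp_force: 2.5
```

Run:
```python
from h import *
for i in range(4):state();ctrl.camera("top")
```

```text
4.15 p [ 0.6153 -0.0681  0.1555] xax [ 0.9855 -0.1698  0.0003] z [ 0.0003 -0.0003 -1.    ] F [-0.0251 -2.8604  5.9619] op 0.001 q [-0.3016  0.3718  1.5701 -0.0003  1.1993  1.4399]
4.2 p [ 0.6153 -0.0681  0.1554] xax [ 0.9855 -0.1699  0.0003] z [ 0.0002 -0.0003 -1.    ] F [ 0.9293 -1.7778  3.9421] op 0.003 q [-0.3016  0.3719  1.5701 -0.0002  1.1993  1.44  ]
4.25 p [ 0.6153 -0.0681  0.1555] xax [ 0.9855 -0.1699  0.0003] z [ 0.0003 -0.0003 -1.    ] F [ 0.6979 -3.1057  4.8953] op 0.001 q [-0.3016  0.3718  1.5701 -0.0002  1.1993  1.44  ]
4.3 p [ 0.6153 -0.0681  0.1555] xax [ 0.9855 -0.1698  0.0004] z [ 0.0003 -0.0003 -1.    ] F [ 0.6676 -2.4018  5.6376] op 0.005 q [-0.3016  0.3718  1.5701 -0.0002  1.1992  1.44  ]
```

Call:
send_rows(
  dr=[
    [0,0,0.25],
    [0,0,0.5],
    [0,0,0.75],
    [0,0,1],
    [0,0,1.25],
    [0,0,1.5],
    [0,0,1.75],
    [0,0,2],
  ],
  xyz=[
    [-0.5,0.04,0.1],
    [-1,0.07,0.1],
    [-1.5,0.09,0.1],
    [-2,0.09,0.1],
    [-2.5,0.08,0.1],
    [-3,0.06,0.1],
    [-3.5,0.03,0.1],
    [-4,-0.02,0.1],
  ],
  jaw=[0,0,0,0,0,0,0,0],
)

```text
time_s: 5.35
eef_pos: [0.5758, -0.0609, 0.1545]
eef_rot: [-0.0, 0.982, -0.189, 0.0]
wrist_force: [0.6, -1.3, 3.8]
opening: -0.004
grasp_force: 2.6
```

Run:
```python
from h import *
o,r=state()
cv2.imwrite("pics/s2.png",cv2.resize(ctrl.camera("scene")[140:320,150:390,::-1],(720,540),interpolation=cv2.INTER_CUBIC))
```

```text
5.35 p [ 0.5758 -0.0609  0.1545] xax [ 0.9283 -0.3719  0.0004] z [ 0.0005  0.     -1.    ] F [ 0.5976 -1.3395  3.8086] op -0.004 q [-0.3103  0.2915  1.6784  0.0002  1.1713  1.6415]
```

View pics/s2.png

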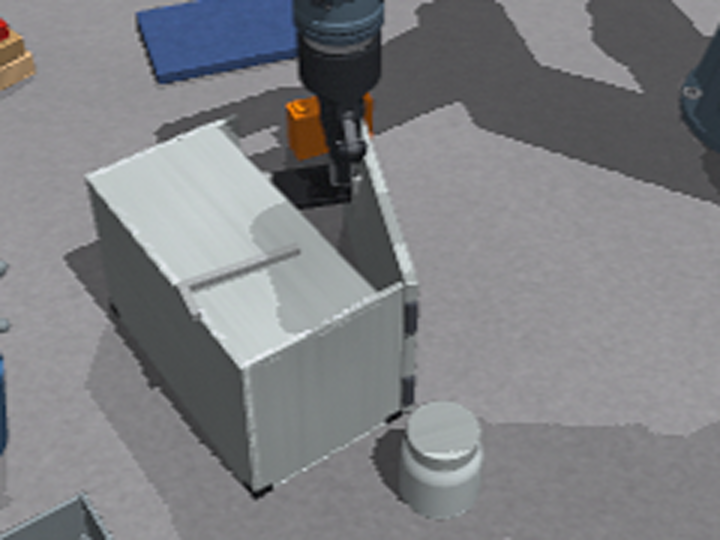

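The door is following, with the fingertip on the bar near (345,170), and the side force is under 2 N. I'll continue with the bar still pressed.

Call:
send_rows(
  dr=[
    [0,0,0.25],
    [0,0,0.5],
    [0,0,0.75],
    [0,0,1],
    [0,0,1.25],
    [0,0,1.5],
    [0,0,1.75],
    [0,0,2],
  ],
  xyz=[
    [-0.5,0.04,0],
    [-1,0.07,0],
    [-1.5,0.09,0],
    [-2,0.09,0],
    [-2.5,0.08,0],
    [-3,0.06,0],
    [-3.5,0.03,0],
    [-4,-0.02,0],
  ],
  jaw=[0,0,0,0,0,0,0,0],
)

```text
time_s: 6.4
eef_pos: [0.5388, -0.0455, 0.1545]
eef_rot: [-0.0, 0.957, -0.291, 0.0]
wrist_force: [0.6, -0.6, 5.9]
opening: -0.001
grasp_force: 2.6
```

Run:
```python
from h import *
o,r=state()
cv2.imwrite("pics/t3.png",cv2.resize(ctrl.camera("top")[120:240,210:370,::-1],(720,540),interpolation=cv2.INTER_CUBIC))
for th in (.4,.5,.6): print(th,[(proj("top",[*pt(th,.28,o),.18])-[210,120])*4.5 for o in(0,-.012)])
```

```text
6.4 p [ 0.5388 -0.0455  0.1545] xax [ 0.8306 -0.5569  0.0002] z [ 0.0007  0.0006 -1.    ] F [ 0.6314 -0.6357  5.8698] op -0.001 q [-0.3042  0.2123  1.7774  0.0009  1.1515  1.8568]
0.4 [array([470.7931, 409.5848]), array([464.7245, 424.829 ])]
0.5 [array([454.8381, 444.422 ]), array([447.227 , 459.0423])]
0.6 [array([435.3634, 477.6228]), array([426.2787, 491.4623])]
```

View pics/t3.png

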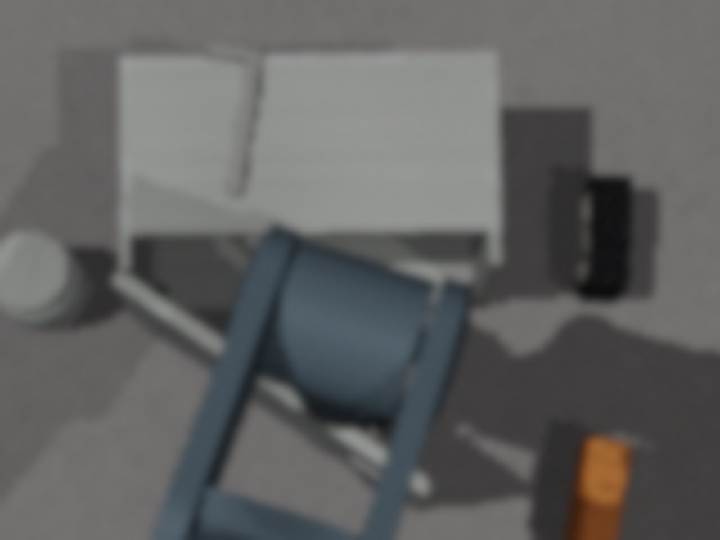

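The door's edge is at about (428,480), so the door stands at about 0.6 rad, past the catch. I'll lift off the bar and push on the door's inner face.

Call:
send_rows(
  dr=[
    [0,0,0],
    [0,0,0],
    [0,0,0],
    [0,0,0],
    [0,0,0],
    [0,0,0],
    [0,0,0],
    [0,0,0],
  ],
  xyz=[
    [0,0,-0.8],
    [0,0,-1.6],
    [0,0,-2.4],
    [-1.2,0.1,-2.4],
    [-2.3,0.1,-2.4],
    [-3.5,0,-2.4],
    [-4.6,-0.1,-2.4],
    [-4.6,-0.1,-2.4],
  ],
  jaw=[0,0,0,0,0,0,0,0],
)

```text
time_s: 7.45
eef_pos: [0.5, -0.0187, 0.178]
eef_rot: [0.0, 0.957, -0.29, -0.001]
wrist_force: [-0.3, -0.6, -0.3]
opening: 0.004
grasp_force: 0.0
```

Call:
send_rows(
  dr=[
    [0,0,0.4],
    [0,0,0.8],
    [0,0,1.2],
    [0,0,1.6],
    [0,0,2],
    [0,0,2.4],
    [0,0,2.7],
    [0,0,3],
  ],
  xyz=[
    [-1.15,-0.2,0],
    [-2.3,-0.5,0],
    [-3.4,-0.8,0],
    [-4.5,-1.2,0],
    [-5.6,-1.7,0],
    [-6.6,-2.25,0],
    [-7.6,-2.85,0],
    [-8.55,-3.5,0],
  ],
  jaw=[0,0,0,0,0,0,0,0],
)

```text
time_s: 8.45
eef_pos: [0.4497, 0.0572, 0.1784]
eef_rot: [0.0, 0.899, -0.437, 0.0]
wrist_force: [1.4, -0.0, 0.1]
opening: -0.001
grasp_force: 0.5
```

Run:
```python
from h import *
o,r=state()
a=ctrl.camera("scene")[140:340,150:430,::-1];b=ctrl.camera("top")[120:320,200:360,::-1]
f=lambda i,s:cv2.resize(i,s,interpolation=cv2.INTER_CUBIC)
cv2.imwrite("pics/m4.png",np.hstack([f(a,(420,300)),f(b,(380,475))[:300]]) if 0 else np.hstack([cv2.copyMakeBorder(f(a,(420,300)),0,175,0,0,0),f(b,(380,475))]))
for th in (1.1,1.2,1.3,1.4): print(th,(proj("top",[*pt(th,.28,0),.18])-[200,120])*2.375+[420,0],(proj("scene",[*pt(th,.28,0),.18])-[150,140])*1.5)
```

```text
8.45 p [0.4497 0.0572 0.1784] xax [ 0.6179 -0.7863  0.0007] z [ 0.0006 -0.0005 -1.    ] F [ 1.4464 -0.0496  0.1352] op -0.001 q [-0.1362 -0.0154  1.9728 -0.0004  1.1835  2.3395]
1.1 [598.2942 320.4895] [266.9979  49.2571]
1.2 [579.5477 329.2626] [280.0839  53.8421]
1.3 [559.998  336.1219] [292.7408  59.2746]
1.4 [539.8538 340.9889] [304.8787  65.5463]
```

View pics/m4.png

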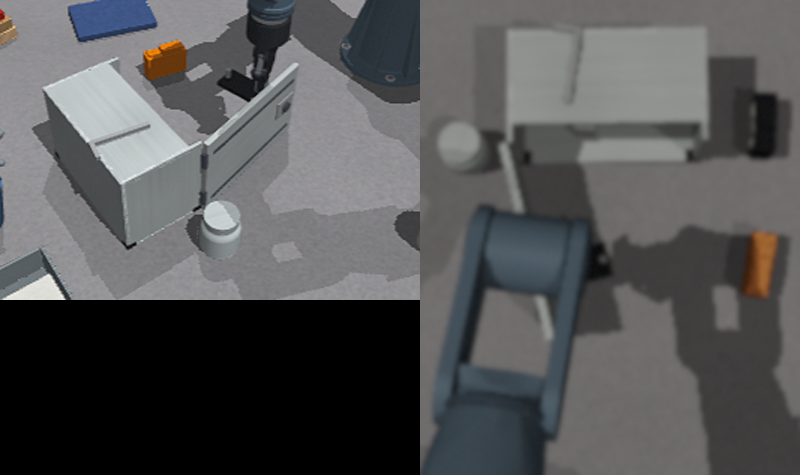

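The door stands at about 1.35 rad (77°) and nothing else has moved. I'll back off the face and lift away.

Call:
send_rows(
  dr=[
    [0,0,0],
    [0,0,0],
    [0,0,0],
    [0,0,0],
    [0,0,0],
    [0,0,0],
    [0,0,0],
    [0,0,0],
  ],
  xyz=[
    [0.5,0,0],
    [0.8,0,0],
    [0.8,0,-2],
    [0.8,0,-5],
    [0.8,0,-8],
    [0.8,0,-11],
    [0.8,0,-12],
    [0.8,0,-12],
  ],
  jaw=[0,0,0,0,0,0,0,0],
)

```text
time_s: 9.55
eef_pos: [0.4547, 0.0505, 0.2983]
eef_rot: [-0.0, 0.9, -0.437, 0.0]
wrist_force: [0.6, -0.8, -0.6]
opening: -0.007
grasp_force: 0.0
```

Call:
send_rows(
  dr=[
    [0,0,0],
    [0,0,0],
    [0,0,0],
    [0,0,0],
    [0,0,0],
    [0,0,0],
    [0,0,0],
    [0,0,0],
  ],
  xyz=[
    [2,2,0],
    [4,5,0],
    [6,8,0],
    [8,11,0],
    [10,14,0],
    [10,15,0],
    [10,15,0],
    [10,15,0],
  ],
  jaw=[0,0,0,0,0,0,0,0],
)

```text
time_s: 10.55
eef_pos: [0.3985, -0.1197, 0.2979]
eef_rot: [-0.0, 0.9, -0.436, -0.0]
wrist_force: [-0.0, -0.6, 0.1]
opening: 0.003
grasp_force: 0.0
```

Run:
```python
from h import *
state()
cv2.imwrite("pics/t5.png",ctrl.camera("top")[:,:,::-1])
for th in (1.1,1.2,1.3,1.4): print(th,proj("top",[*pt(th,.28,0),.18]))
```

```text
10.55 p [ 0.3985 -0.1197  0.2979] xax [ 0.6194 -0.7851 -0.0008] z [-0.0003  0.0007 -1.    ] F [-0.0189 -0.5751  0.0675] op 0.003 q [-0.5791 -0.2366  1.9177  0.0004  1.4612  1.8945]
1.1 [275.0712 254.943 ]
1.2 [267.178  258.6369]
1.3 [258.9465 261.525 ]
1.4 [250.4648 263.5743]
```

View pics/t5.png

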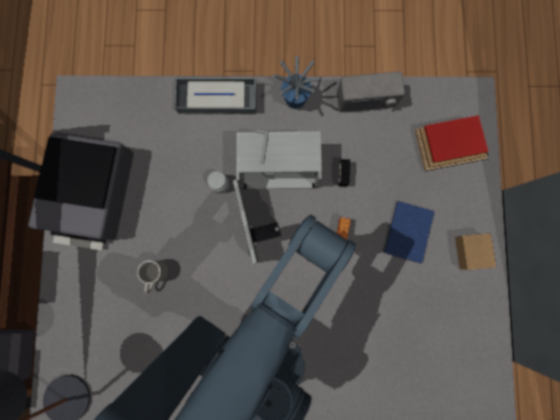

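The door's free edge is at (255,261), about 1.34 rad, and the arm is clear of everything. Handing in.

```bash
python3 -c "
from bench import ctrl
print(ctrl.hand_in())"
```

```text
the job is handed in; nothing more can be done
None
```

I kept the catch pressed until the door was past it and left the door open at about 1.34 rad (77°). The robot is clear, nothing else on the sideboard looks moved, and the job was handed in at about 10.6 s.

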